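# Open the paddle-latched solvent cabinet

## Robot

A 7-joint arm with a two-finger parallel gripper is mounted at the origin on a cart in front of the work surface, level with it; the furniture and walls round the work are solid. World frame = base frame: x ahead of the robot, y to its left, z up, the work surface at z = 0. Lengths are in m, angles in rad, forces in N, time in s.
With the tool pointing down it reaches from about 0.425 to 0.925 m from the base axis. Payload 6.8 kg.
Tool frame: the origin (TCP) lies midway between the tips of the shut fingers; the grasp point (between the pads) lies 19 mm behind it; z points along the fingers, y is the line along which they close (so a half turn about z gives the same grasp; the last joint's range is limited). The gripper opens to 85 mm and grips with 20 to 120 N. Pads are 22 mm wide; open, the fingers measure 114 mm over their backs; the gripper's body (76 mm by 85 mm) begins 54 mm behind the grasp point. The pads swing forward as they close: fully open they stand 13 mm farther back than shut.
Start: joints at [-1.4, 0.477, 0.022, 1.555, -0.011, 1.109, -0.083], TCP at [0.186, 0.649, 0.231] pointing down, gripper open.
Joint ranges: [-2.96, 2.96], [-0.34, 2.1], [-1.41, 1.46], [0.24, 2.44], [-1.37, 4.51], [0.17, 1.92], [-2.96, 2.96]. Speed limits (rad/s): [2.39, 2.39, 3.14, 3.14, 3.14, 3.14, 3.14].

## Interface

Orientations are given as a rotation vector (axis times angle).
In Python, from bench import r gives the robot as it stands. The module is installed in compiled form; this text tells all that it offers.
- The arm moves only by the tool apply_moves, never from a script. Its argument "rows" is a list of rows, each a list of 6 numbers: the shift along the tool's x, y, z scaled (see below), then the turn, a rotation vector about the tool's x, y, z scaled (see below). A call has 1 to 5 rows; each row is the pose to reach, as a shift and turn from the pose commanded when the call began, along the tool's axes at that moment; what a row does not reach only later rows make up. The controller multiplies each number of a shift by 0.25 m and each number of a turn by 90 degrees. A row lasts 1/8 s, in which the tool goes at most 62.5 mm and 10.7 degrees, less where a joint would pass 70% of its speed; a pose out of reach is approached as far as the arm can. A call with a number of a shift or a turn outside -1 to 1 is refused whole. A call with a gripper value outside its range is refused whole. "claw" is the opening, from 0 (shut) to 1 (fully open), set as the call begins (left out, the last holds). The fingers move at their own pace and stop on an object; "newtons" is the grip in N (left out, the last holds). Time passes only in rows, so rows that repeat a pose let the fingers close. It gives the time, the measured TCP pose, the force, the opening and the grip force at its end, in the units of the state.
- r.get_obs(): the state, without advancing time (a new reading comes with each control period).
- r.grab_frame(name): name is "side" or "top" or "wrist"; returns a dict with "pixels" (400x640x3 uint8, red, green, blue), "intrinsics" (3x3 intrinsics, pixels), "eye" and "attitude" of the camera in the world. Camera axes: x right, y up, looking along -z (the intrinsics and any distortion apply to the point x, -y, -z); pixel columns grow to the right and rows downward; lengths in m; the calibration is good to about 2 mm. A picture is of the moment at which its call begins. There is no depth.
- r.hand_in(): hands the job in; it is judged then, once.
Trained networks look in a picture, given as the dict that the camera call returned (one of the last four; its "shot" number tells which), for a name from the list of things; names that differ only in an ending like _2 or _b are one class to them, and where a whole thing is asked for, a point or a joint stands for the part that bears it (a point fixed in the world has none). Each returns a list of dicts, best first, with "conf" (0 to 1); they miss things now and then, are a little off and sometimes report something else, mostly with a low value. They report only what shows in the picture. A call takes as long as a camera call.
- r.search_frame(picture, thing): "rect" ([left, top, width, height] in pixels, round what is visible of it).
- r.outline_of(picture, thing): "pixels" (400x640 bool, what is visible of it) and "rect" ([left, top, width, height] in pixels, round what is visible of it).
- r.landmark_of(picture, thing): "point" ([column, row] in pixels: a listed point, or the origin of a listed thing).
The state is a dict: "clock": time; "joints": joint angles; "qvel": joint speeds; "tau": joint torques, N m; "tcp_pos": TCP position; "orientation": TCP orientation; "contact_force": force on the tool from outside, world axes, zero at the start; "moment": the same for the moment, N m; "grip_width": finger opening in m; "gripper_force": force on a finger pad.
Only numpy, scipy, OpenCV 4.12 (cv2) and the standard library are available. Lean on these libraries where they do the work, as an engineer would, in place of code of your own. Each camera call takes 0.05 s, during which the arm holds its last target. There are 200 camera calls.

## Task

Open the small grey steel cabinet that stands on the plywood riser: lift its steel paddle handle until you feel that it has come up against its stop and the hidden pawl is clear, then swing the door wide open by the handle and let go, leaving the door standing open and the paddle dropped back. Go by feel and do not force the latch: neither tug hard at the door while it is still caught nor wrench the paddle on beyond its stop. Leave the loose things on the bench where they are.

Things in the scene. Friction and masses are not known exactly. Their poses are not given: they have to be found in the camera images.
- cabinet: Grey sheet-steel cabinet, 115 deep (x) x 170 wide (y) x 140 high, fixed on a 110 mm high plywood riser of that depth and 180 wide, fixed to the bench; its flat top is 250 mm above the bench. Origin: centre of the riser's underside, on the bench. -x is the front with the door, +y the left as seen from the robot, z up.
- door_hinge (a point): Point on the door's vertical hinge axis, midway in the door's thickness, at the front right edge of the cabinet (its -y side), at the height of the paddle's pivot, 200 mm above the bench. Axes those of the cabinet.
- door (a joint): Angle of the steel door (15 mm thick, 168 wide, 138 high, from 110 to 250 mm above the bench, 0.45 kg), rad: 0 shut, grows as its left edge swings out toward the robot, limit 1.75. Light friction holds it where it is left. While latched it has 1 to 6 mm of play at the handle.
- paddle (a joint): Paddle angle about its level pivot axis on the door, rad: 0 at rest, grows as the bar is lifted, limit 0.95. A light spring and its weight return it: holding the bar takes about 3 N at 0, 5 N at 0.7. The pawl comes clear at a hidden angle that differs each time, from about 0.12 to 0.62; some 2 mm of bar travel later it meets its stop (see pawl).
- paddle_bar (a point): Centre of the grip bar: round, steel, 10 mm thick, level, parallel to the door, 78 mm free between two side arms, 58 mm from the pivot axis, at rest 0.35 rad below it, so 66 mm out from the door. Free space all round (over 45 mm to the latch plate). Can be pinched from above, one finger on the door side; turns between the fingers as it is lifted. y along the bar.
- paddle_pivot (a point): Centre of the paddle's pivot axis, 12 mm in front of the door's face (19.5 mm in front of the hinge axis), 125 mm from the door's hinge axis along the door, 200 mm above the bench. Moves with the door; axes those of the door: -x out of its front face, y along its width away from the hinge.
- pawl: Pawl, fixed to the paddle behind the door; origin on the pivot axis. Goes down as the bar is lifted. Its stop is firm rubber: 4 to 5 N more for each mm at the bar. Against the stop, or up to 1.5 mm of bar travel short of it, the door swings freely; once the door is open the stop is gone. The force on the pawl must stay under 18 N (some 17 N of pull, or of extra lift, at the bar).
- wax_tin: Bystander: low round tin, 77 mm across, 32 high, white and green, beside the cabinet or near it. Origin under its centre.
- mallet: Bystander: small wooden mallet lying on the bench, 208 long. Origin under its middle.
- thumb_plane: Bystander: small brass plane, 81 long, 35 high. Origin under its middle.
- glue_bottle: Bystander: white glue bottle with an orange tip, 47 wide, 130 high. Origin under its centre. Note: the black shade of the desk lamp hangs over this place and the guitar (x 0.53 to 0.69, y -0.21 to -0.05, 0.46 m above the bench and up): keep the arm clear of it.
- tuner_strip: Bystander: brass strip with three tuning machines, 118 long, 17 high. Origin under its middle.
- tape_roll: Bystander: roll of blue masking tape lying flat, 101 across, 24 high. Origin under its centre.

How it is judged:
By the outcome, as a careful person would: the job done as asked, in the order asked, and still so for the second after the job is handed in, with the robot touching nothing.
It also fails if it takes over 70 s, if anything falls off the work surface, if the arm or the gripper's body presses on something with over 40 N, if the wrist force passes 120 N, or if a joint passes its speed limit or range.

## Working session

There is one attempt and no reset: what is moved stays moved. The work goes in short steps, Python scripts to look and compute and a tool call to move; the robot and the scene stay as the last step left them, time stands still between calls to the robot, and variables do not carry over. Pictures are saved under pics/ and viewed, at most 10 in all, crops included, and the job is handed in when it is done.

Besides the shell and the picture viewer there is one more tool, called by a JSON object that holds its "fn" and its "kwargs", one argument or row to a line. apply_moves: Moves the arm, as the interface text tells. Its arguments: {"type":"object","properties":{"rows":{"type":"array","items":{"type":"array","items":{"type":"number"}}},"claw":{"type":"number"},"newtons":{"type":"number"}},"required":["rows"]}

```bash
mkdir -p pics; cat > h.py <<'E'
import numpy as np, cv2
from scipy.spatial.transform import Rotation as R
from bench import r
def ray(p,uv):
    K=np.array(p["intrinsics"]);a=np.array(p["attitude"],float)
    A=a if a.shape==(3,3) else (R.from_rotvec(a).as_matrix() if a.size==3 else R.from_quat(a).as_matrix())
    d=np.linalg.inv(K)@[uv[0],uv[1],1]; d=A@[d[0],-d[1],-d[2]]
    return np.array(p["eye"],float),d/np.linalg.norm(d)
def tri(rs):
    M=np.zeros((3,3));b=np.zeros(3)
    for o,d in rs:
        P=np.eye(3)-np.outer(d,d);M+=P;b+=P@o
    x=np.linalg.solve(M,b); return x,[np.linalg.norm((np.eye(3)-np.outer(d,d))@(x-o)) for o,d in rs]
def atz(o,d,z): return o+d*(z-o[2])/d[2]
def save(p,n): cv2.imwrite("pics/"+n,p["pixels"][:,:,::-1])
E
python3 - <<'E'
from h import *
np.set_printoptions(precision=4,suppress=True)
P={n:r.grab_frame(n) for n in("side","top","wrist")}
print({k:v for k,v in P["side"].items() if k!="pixels"})
for n in P: save(P[n],n+"0.png")
for t in["paddle_bar","paddle_pivot","door_hinge","cabinet"]:
    rs=[]
    for n in P:
        l=r.landmark_of(P[n],t)
        print(t,n,[(np.round(q["point"],1),round(q["conf"],2)) for q in l[:2]])
        if l and n!="wrist": rs.append(ray(P[n],l[0]["point"]))
    if len(rs)>1: print(tri(rs))
for t in["wax_tin","mallet","thumb_plane","glue_bottle","tuner_strip","tape_roll"]:
    l=r.landmark_of(P["top"],t)
    if l: print(t,l[0]["conf"],atz(*ray(P["top"],l[0]["point"]),0))
print(r.get_obs())
cv2.imwrite("pics/both.png",cv2.resize(np.vstack([P["side"]["pixels"],P["top"]["pixels"]])[:,:,::-1],(480,600)))
E
```

```text
{'intrinsics': array([[363.9115,   0.    , 314.4396],
       [  0.    , 363.9115, 200.3182],
       [  0.    ,   0.    ,   1.    ]]), 'eye': array([ 0.4582, -0.7008,  0.8944]), 'attitude': array([ 0.8641, -0.013 , -0.0655]), 'shot': 1}
paddle_bar side [(array([316.3, 188.4]), 0.69), (array([361.6, 231.9]), 0.47)]
paddle_bar top [(array([328.6, 200.4]), 0.76)]
paddle_bar wrist []
(array([0.5053, 0.1856, 0.184 ]), [np.float64(0.0038893372142870257), np.float64(0.0038893372142868115)])
paddle_pivot side [(array([328.5, 185.1]), 0.55)]
paddle_pivot top [(array([328. , 176.5]), 0.75), (array([331.1, 197.8]), 0.35)]
paddle_pivot wrist []
(array([0.5543, 0.1851, 0.1985]), [np.float64(0.007528398920817379), np.float64(0.0075283989208173195)])
door_hinge side [(array([344.2, 207.7]), 0.82), (array([293.8, 171. ]), 0.48)]
door_hinge top [(array([372.8, 163.1]), 0.75)]
door_hinge wrist []
(array([0.5873, 0.068 , 0.2059]), [np.float64(0.006552438317945646), np.float64(0.0065524383179457685)])
cabinet side [(array([358.8, 231.9]), 0.84)]
cabinet top [(array([336.2, 166.8]), 0.69)]
cabinet wrist [
[... 160 characters left out ...]
 0.1277 0.    ]
thumb_plane 0.8 [0.3957 0.3052 0.    ]
glue_bottle 0.56 [ 0.6107 -0.0265  0.    ]
tuner_strip 0.72 [ 0.3641 -0.1037  0.    ]
tape_roll 0.95 [0.4405 0.5255 0.    ]
{'clock': 1.05, 'joints': array([-1.4001,  0.477 ,  0.0224,  1.5554, -0.0115,  1.1093, -0.0831]), 'qvel': array([-0.0006, -0.0007, -0.0016,  0.0001,  0.0006,  0.0007, -0.0013]), 'tau': array([  0.0004, -59.6345,   1.6067, -28.1551,   0.0125,   0.0018,
         0.    ]), 'tcp_pos': array([0.1858, 0.649 , 0.2313]), 'orientation': array([-0.4366, -3.1111, -0.0001]), 'contact_force': array([ 0.9433,  0.1141, -0.6172]), 'moment': array([ 0.0364,  0.0315, -0.012 ]), 'gripper_force': 0.0, 'grip_width': 0.08525867240666037}
```

View pics/both.png

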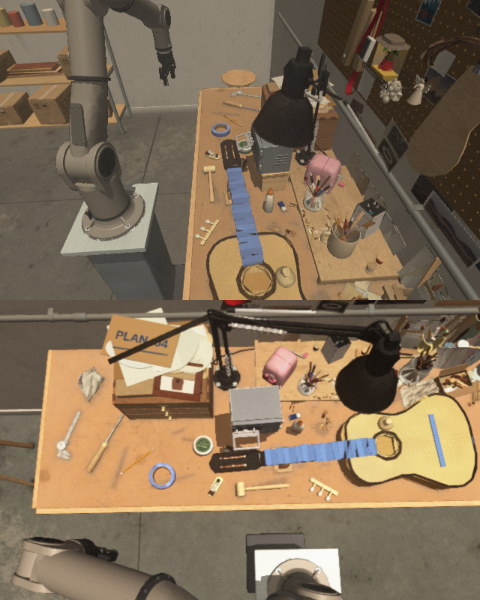

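```bash
python3 - <<'E'
from h import *
# cabinet yaw from several estimates
o=r.get_obs(); print(R.from_rotvec(o["orientation"]).as_matrix().round(3), o["clock"])
p=r.grab_frame("top")
print(p["eye"],p["attitude"])
m=cv2.resize(p["pixels"][90:290,220:440],None,fx=3.5,fy=3)[:,:,::-1]
cv2.imwrite("pics/topcrop.png",m)
l=r.outline_of(p,"cabinet"); print(l[0]["rect"],l[0]["conf"])
E
```

```text
[[-0.961  0.275 -0.   ]
 [ 0.275  0.961  0.   ]
 [ 0.     0.    -1.   ]] 1.05
[0.2747325  0.21217423 1.32312577] [ 0.15655648 -0.16050072 -1.58280365]
[304.3, 116.6, 74.2, 83.5] 0.9
```

View pics/topcrop.png

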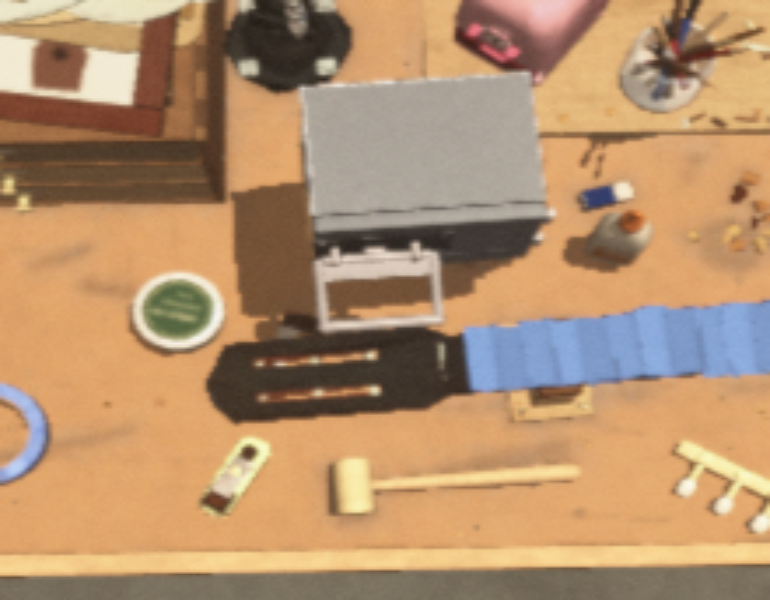

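The top crop shows the cabinet with its paddle bar in front, centred near crop (380,325), which is pixel (328.6,198). The guitar head lies low under it. The cabinet's top corners are at about (302,87), (530,72), (548,215) and (315,232) in the crop.

```bash
cat >> h.py <<'E'
def yawrot(a): # tool down, tool x at heading a
    x=np.array([np.cos(a),np.sin(a),0]);z=np.array([0,0,-1.]);return np.stack([x,np.cross(z,x),z],1)
def cmd(pos,Rt,p0=None,R0=None):
    o=r.get_obs()
    p0=o["tcp_pos"] if p0 is None else p0; R0=R.from_rotvec(o["orientation"]).as_matrix() if R0 is None else R0
    s=R0.T@(np.array(pos)-p0)/.25; t=R.from_matrix(R0.T@Rt).as_rotvec()/(np.pi/2)
    return np.round(np.r_[s,t],4)
E
python3 - <<'E'
from h import *
p=r.grab_frame("top")
f=lambda x,y,z:atz(*ray(p,(220+x/3.5,90+y/3)),z)
c=[f(302,87,.25),f(530,72,.25),f(550,215,.25),f(314,232,.25)]
print(np.round(c,4))
for a,b in((1,0),(2,3)):
    d=c[b]-c[a]; print(np.degrees(np.arctan2(-d[0],d[1])),np.linalg.norm(d))
print("bar ends",f(322,325,.18),f(442,322,.18), f(380,324,.18))
yaw=np.radians(90)
print(cmd([0.46,0.19,0.32],yawrot(np.pi/2)))
print(cmd(r.get_obs()["tcp_pos"]+[0,0,.09],R.from_rotvec(r.get_obs()["orientation"]).as_matrix()))
E
```

```text
[[0.7014 0.2392 0.25  ]
 [0.7121 0.0721 0.25  ]
 [0.585  0.063  0.25  ]
 [0.5733 0.2322 0.25  ]]
3.6378918554692237 0.16747711949678204
3.9577208790719487 0.16959117231070422
bar ends [0.50844557 0.2285832  0.18      ] [0.50952261 0.13851663 0.18      ] [0.50856407 0.18507134 0.18      ]
[-1.5599 -1.463  -0.3549 -0.      0.      0.8225]
[ 0.   -0.   -0.36  0.    0.    0.  ]
```

{"fn": "apply_moves", "kwargs": {
  "rows": [
    [-0.05,-0.05,-0.2,0,0,0.05],
    [-0.25,-0.25,-0.36,0,0,0.12],
    [-0.45,-0.4,-0.36,0,0,0.22],
    [-0.65,-0.6,-0.36,0,0,0.32],
    [-0.8,-0.75,-0.36,0,0,0.4]
  ],
  "claw": 0.6
}}

```text
clock: 1.82
tcp_pos: [0.32, 0.4252, 0.3217]
orientation: [-1.383, -2.821, -0.002]
contact_force: [2.0, 1.1, -0.4]
grip_width: 0.0512
gripper_force: 0.0
```

```bash
python3 - <<'E'
from h import *
o=r.get_obs();print(o["tcp_pos"],o["joints"].round(2),o["grip_width"])
print(cmd([0.45,0.19,0.31],yawrot(np.radians(93.8))))
E
```

```text
[0.31999089 0.42517016 0.32166094] [-1.23  0.16  0.22  1.79 -0.04  1.19 -0.35] 0.05117921967034185
[-1.0622e+00 -1.6480e-01  4.5900e-02  6.0000e-04 -5.0000e-04  3.7730e-01]
```

{"fn": "apply_moves", "kwargs": {
  "rows": [
    [-0.2,-0.03,0.0,0,0,0.08],
    [-0.4,-0.06,0.0,0,0,0.18],
    [-0.65,-0.1,0.0,0,0,0.28],
    [-0.85,-0.14,0.0,0,0,0.377],
    [-1.0,-0.16,0.0,0,0,0.377]
  ],
  "claw": 0.6
}}

```text
clock: 2.45
tcp_pos: [0.4423, 0.2028, 0.3216]
orientation: [-2.145, -2.295, -0.001]
contact_force: [0.1, -0.2, 0.8]
grip_width: 0.051
gripper_force: 0.0
```

```bash
python3 - <<'E'
from h import *
np.set_printoptions(precision=4,suppress=True)
o=r.get_obs();print(o["tcp_pos"],o["joints"].round(2),o["contact_force"])
P={n:r.grab_frame(n) for n in("wrist","side","top")}
for t in["paddle_bar","paddle_pivot","door_hinge"]:
    rs=[];ns=[]
    for n in P:
        l=r.landmark_of(P[n],t)
        print(t,n,[(np.round(q["point"],1),round(q["conf"],2)) for q in l[:2]])
        if l and l[0]["conf"]>.4: rs.append(ray(P[n],l[0]["point"]));ns.append(n)
    if "wrist" in ns: print("wrist at z",atz(*rs[ns.index("wrist")],.18 if t=="paddle_bar" else .2))
    if len(rs)>1: print(ns,*tri(rs))
save(P["wrist"],"w1.png")
E
```

```text
[0.4423 0.2028 0.3216] [-0.98  0.07  0.46  1.9  -0.03  1.18 -0.45] [ 0.0971 -0.201   0.8473]
paddle_bar wrist [(array([385.9, 208.9]), 0.93)]
paddle_bar side [(array([314.2, 189.2]), 0.83)]
paddle_bar top []
wrist at z [0.5086 0.1861 0.18  ]
['wrist', 'side'] [0.5052 0.1866 0.1823] [np.float64(0.0027874299205591264), np.float64(0.0027874299205591408)]
paddle_pivot wrist [(array([452.6, 212.5]), 0.93), (array([385.7, 211.5]), 0.6)]
paddle_pivot side []
paddle_pivot top []
wrist at z [0.5631 0.1929 0.2   ]
door_hinge wrist [(array([386.1, 213.4]), 0.31)]
door_hinge side [(array([348.6, 211.5]), 0.91), (array([316. , 186.5]), 0.19)]
door_hinge top [(array([372.7, 162.2]), 0.72)]
['side', 'top'] [0.5974 0.0664 0.1907] [np.float64(0.0034100740664969914), np.float64(0.0034100740664967143)]
```

View pics/w1.png

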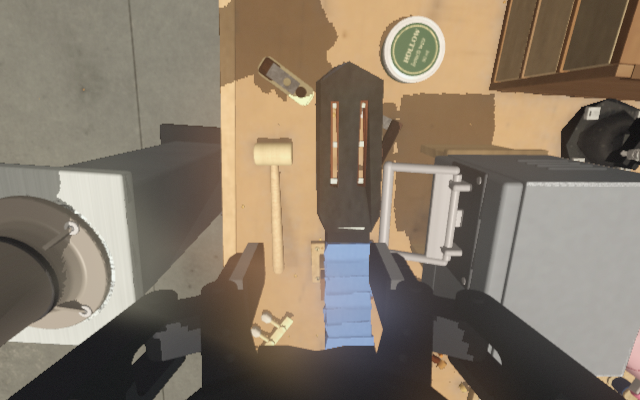

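The wrist view shows the bar at about column 385, rows 165–260, clear all round. It is almost parallel to the fingers' width.

```bash
python3 - <<'E'
from h import *
p=r.grab_frame("wrist")
a=atz(*ray(p,(389,168)),.18);b=atz(*ray(p,(384,259)),.18);print(a,b,(a+b)/2,np.degrees(np.arctan2((a-b)[1],(a-b)[0])))
h=93.8
T=yawrot(np.radians(h))
print(cmd([.5085,.186,.25],T)); print(cmd([.5085,.186,.160],T))
E
```

```text
[0.50491105 0.22880733 0.18      ] [0.51256829 0.13734128 0.18      ] [0.50873967 0.1830743  0.18      ] 94.78546199842636
[-9.830e-02  2.628e-01  2.845e-01 -1.000e-04  0.000e+00  3.800e-03]
[-9.830e-02  2.628e-01  6.445e-01 -1.000e-04  0.000e+00  3.800e-03]
```

{"fn": "apply_moves", "kwargs": {
  "rows": [
    [-0.05,0.15,0.1,0,0,0],
    [-0.1,0.263,0.22,0,0,0],
    [-0.1,0.263,0.3,0,0,0],
    [-0.1,0.263,0.36,0,0,0],
    [-0.1,0.263,0.36,0,0,0]
  ]
}}

```text
clock: 3.72
tcp_pos: [0.5079, 0.1853, 0.2303]
orientation: [-2.139, -2.3, 0.003]
contact_force: [1.5, -0.5, 0.7]
grip_width: 0.0512
gripper_force: 0.0
```

```bash
python3 - <<'E'
from h import *
o=r.get_obs();print(o["tcp_pos"],o["joints"].round(2),o["contact_force"])
p=r.grab_frame("wrist");save(p,"w2.png")
l=r.landmark_of(p,"paddle_bar");print(l[0] if l else 0, atz(*ray(p,l[0]["point"]),.18) if l else 0)
E
```

```text
[0.50793193 0.18526406 0.2303232 ] [-0.87  0.27  0.49  1.9  -0.15  1.   -0.24] [ 1.46844903 -0.45331525  0.68526712]
{'point': [319.4, 222.9], 'conf': 0.76} [0.50877054 0.18367737 0.18      ]
```

View pics/w2.png

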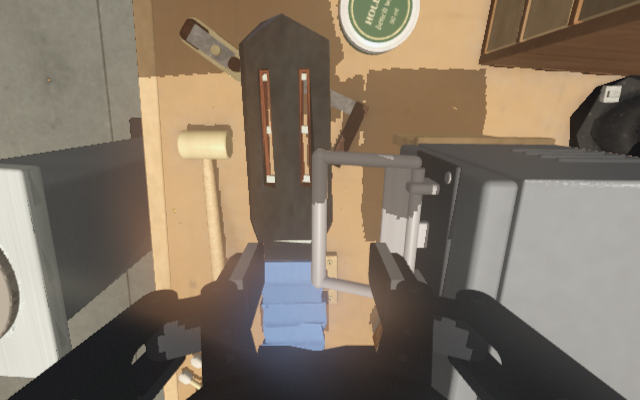

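The bar is at column 319, midway between the fingertips at about 250 and 385. I'll descend 70 mm.

{"fn": "apply_moves", "kwargs": {
  "rows": [
    [0,0,0.1,0,0,0],
    [0,0,0.2,0,0,0],
    [0,0,0.28,0,0,0],
    [0,0,0.28,0,0,0],
    [0,0,0.28,0,0,0]
  ]
}}

```text
clock: 4.45
tcp_pos: [0.5096, 0.1856, 0.1625]
orientation: [2.14, 2.299, 0.003]
contact_force: [0.5, 0.4, 0.3]
grip_width: 0.051
gripper_force: 0.0
```

{"fn": "apply_moves", "kwargs": {
  "rows": [
    [0,0,0,0,0,0],
    [0,0,0,0,0,0],
    [0,0,0,0,0,0],
    [0,0,0,0,0,0]
  ],
  "claw": 0.25,
  "newtons": 25
}}

```text
clock: 4.95
tcp_pos: [0.5088, 0.1852, 0.1613]
orientation: [-2.141, -2.299, -0.0]
contact_force: [-1.2, -0.8, -0.4]
grip_width: 0.0217
gripper_force: 0.0
```

```bash
python3 - <<'E'
from h import *
o=r.get_obs();print(o)
p=r.grab_frame("wrist");save(p,"w3.png")
E
```

```text
{'clock': 4.95, 'joints': array([-0.83869835,  0.36452745,  0.46640517,  1.96943522, -0.21413864,
        0.85505276, -0.18582754]), 'qvel': array([ 0.00042701,  0.00340077, -0.0016444 ,  0.00026754, -0.00056123,
       -0.00384582, -0.00230828]), 'tau': array([-5.27212760e-03, -4.32283616e+01,  5.54540277e+00, -2.32180059e+01,
        1.08677425e-02,  1.33716752e-03, -5.49403685e-04]), 'tcp_pos': array([0.50879544, 0.18515455, 0.1612592 ]), 'orientation': array([-2.14064621e+00, -2.29939095e+00, -1.49819854e-04]), 'contact_force': array([-1.17799142, -0.84847391, -0.39509486]), 'moment': array([ 0.01612601, -0.07607881, -0.02950836]), 'gripper_force': 0.0, 'grip_width': 0.021680438054757344}
```

View pics/w3.png

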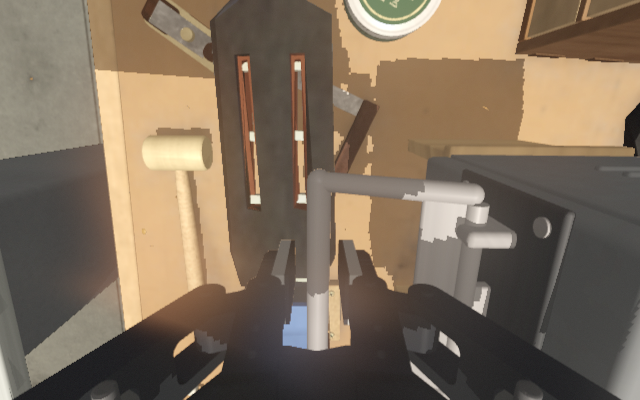

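The bar, at column 317, is centred between the pads (inner faces near 294 and 341), so I'll close.

{"fn": "apply_moves", "kwargs": {
  "rows": [
    [0,0,0,0,0,0],
    [0,0,0,0,0,0],
    [0,0,0,0,0,0],
    [0,0,0,0,0,0]
  ],
  "claw": 0,
  "newtons": 30
}}

```text
clock: 5.5
tcp_pos: [0.5089, 0.185, 0.1612]
orientation: [2.141, 2.299, 0.0]
contact_force: [-0.1, -1.1, -0.0]
grip_width: 0.0089
gripper_force: 29.2
```

```bash
python3 - <<'E'
from h import *
# tool-frame deltas for lifting: phi about pivot; outward = -tool_y?; tool y heading = 3.8deg => +y tool = into door
for ph in np.arange(.05,.75,.05):
    out=.058*(np.cos(ph-.35)-np.cos(.35)); up=.058*(np.sin(ph-.35)+np.sin(.35))
    print(round(ph,2),"tool y %.4f z %.4f"%(-out/.25,-up/.25),"mm",round(up*1e3,1),round(out*1e3,1))
o=r.get_obs();print(o["contact_force"],R.from_rotvec(o["orientation"]).as_matrix().round(3))
E
```

```text
0.05 tool y -0.0037 z -0.0110 mm 2.7 0.9
0.1 tool y -0.0069 z -0.0222 mm 5.5 1.7
0.15 tool y -0.0094 z -0.0335 mm 8.4 2.4
0.2 tool y -0.0115 z -0.0449 mm 11.2 2.9
0.25 tool y -0.0129 z -0.0564 mm 14.1 3.2
0.3 tool y -0.0138 z -0.0680 mm 17.0 3.4
0.35 tool y -0.0141 z -0.0796 mm 19.9 3.5
0.4 tool y -0.0138 z -0.0911 mm 22.8 3.4
0.45 tool y -0.0129 z -0.1027 mm 25.7 3.2
0.5 tool y -0.0115 z -0.1142 mm 28.6 2.9
0.55 tool y -0.0094 z -0.1256 mm 31.4 2.4
0.6 tool y -0.0069 z -0.1370 mm 34.2 1.7
0.65 tool y -0.0037 z -0.1481 mm 37.0 0.9
0.7 tool y -0.0000 z -0.1591 mm 39.8 0.0
[-0.10998749 -1.10317134 -0.0481065 ] [[-0.071  0.997  0.   ]
 [ 0.997  0.071 -0.   ]
 [-0.     0.    -1.   ]]
```

{"fn": "apply_moves", "kwargs": {
  "rows": [
    [0,-0.002,-0.006,0,0,0],
    [0,-0.004,-0.012,0,0,0],
    [0,-0.007,-0.022,0,0,0],
    [0,-0.007,-0.024,0,0,0],
    [0,-0.007,-0.024,0,0,0]
  ]
}}

```text
clock: 6.12
tcp_pos: [0.5067, 0.1846, 0.1669]
orientation: [-2.141, -2.299, 0.001]
contact_force: [0.7, -2.1, -5.6]
grip_width: 0.0091
gripper_force: 29.1
```

{"fn": "apply_moves", "kwargs": {
  "rows": [
    [0,-0.001,-0.004,0,0,0],
    [0,-0.002,-0.008,0,0,0],
    [0,-0.002,-0.008,0,0,0],
    [0,-0.002,-0.008,0,0,0]
  ]
}}

```text
clock: 6.62
tcp_pos: [0.5066, 0.1849, 0.1692]
orientation: [2.141, 2.299, 0.0]
contact_force: [1.5, -3.5, -4.3]
grip_width: 0.0089
gripper_force: 29.1
```

{"fn": "apply_moves", "kwargs": {
  "rows": [
    [0,-0.001,-0.004,0,0,0],
    [0,-0.002,-0.008,0,0,0],
    [0,-0.002,-0.008,0,0,0],
    [0,-0.002,-0.008,0,0,0]
  ]
}}

```text
clock: 7.12
tcp_pos: [0.5062, 0.1849, 0.1713]
orientation: [2.141, 2.299, 0.0]
contact_force: [1.7, -3.6, -5.3]
grip_width: 0.009
gripper_force: 29.1
```

{"fn": "apply_moves", "kwargs": {
  "rows": [
    [0,-0.001,-0.004,0,0,0],
    [0,-0.001,-0.008,0,0,0],
    [0,-0.001,-0.008,0,0,0],
    [0,-0.001,-0.008,0,0,0]
  ]
}}

```text
clock: 7.62
tcp_pos: [0.5059, 0.1849, 0.1733]
orientation: [2.141, 2.299, 0.0]
contact_force: [2.4, -4.2, -4.0]
grip_width: 0.0089
gripper_force: 29.2
```

{"fn": "apply_moves", "kwargs": {
  "rows": [
    [0,0,-0.004,0,0,0],
    [0,-0.001,-0.008,0,0,0],
    [0,-0.001,-0.008,0,0,0],
    [0,-0.001,-0.008,0,0,0]
  ]
}}

```text
clock: 8.12
tcp_pos: [0.5057, 0.1849, 0.1753]
orientation: [2.141, 2.299, 0.0]
contact_force: [2.1, -4.3, -4.0]
grip_width: 0.0086
gripper_force: 29.2
```

{"fn": "apply_moves", "kwargs": {
  "rows": [
    [0,0,-0.004,0,0,0],
    [0,0,-0.008,0,0,0],
    [0,0,-0.008,0,0,0],
    [0,0,-0.008,0,0,0]
  ]
}}

```text
clock: 8.62
tcp_pos: [0.5056, 0.1849, 0.1772]
orientation: [-2.141, -2.299, -0.0]
contact_force: [2.3, -4.1, -4.4]
grip_width: 0.009
gripper_force: 29.2
```

{"fn": "apply_moves", "kwargs": {
  "rows": [
    [0,0,-0.004,0,0,0],
    [0,0,-0.008,0,0,0],
    [0,0,-0.008,0,0,0],
    [0,0,-0.008,0,0,0]
  ]
}}

```text
clock: 9.12
tcp_pos: [0.5054, 0.1849, 0.1791]
orientation: [-2.14, -2.299, 0.0]
contact_force: [2.4, -4.1, -5.3]
grip_width: 0.0089
gripper_force: 29.1
```

{"fn": "apply_moves", "kwargs": {
  "rows": [
    [0,0,-0.004,0,0,0],
    [0,0,-0.008,0,0,0],
    [0,0,-0.008,0,0,0],
    [0,0,-0.008,0,0,0]
  ]
}}

```text
clock: 9.62
tcp_pos: [0.5055, 0.185, 0.1812]
orientation: [-2.141, -2.299, -0.0]
contact_force: [1.8, -3.2, -5.4]
grip_width: 0.0087
gripper_force: 29.1
```

{"fn": "apply_moves", "kwargs": {
  "rows": [
    [0,0,-0.004,0,0,0],
    [0,0,-0.008,0,0,0],
    [0,0,-0.008,0,0,0],
    [0,0,-0.008,0,0,0]
  ]
}}

```text
clock: 10.12
tcp_pos: [0.5055, 0.185, 0.1832]
orientation: [-2.14, -2.299, -0.0]
contact_force: [1.7, -4.0, -6.5]
grip_width: 0.0087
gripper_force: 29.1
```

{"fn": "apply_moves", "kwargs": {
  "rows": [
    [0,0,-0.003,0,0,0],
    [0,0,-0.006,0,0,0],
    [0,0,-0.006,0,0,0],
    [0,0,-0.006,0,0,0]
  ]
}}

```text
clock: 10.62
tcp_pos: [0.5055, 0.185, 0.1848]
orientation: [-2.141, -2.299, -0.0]
contact_force: [0.7, -2.9, -4.4]
grip_width: 0.0087
gripper_force: 29.1
```

{"fn": "apply_moves", "kwargs": {
  "rows": [
    [0,0,-0.004,0,0,0],
    [0,0,-0.008,0,0,0],
    [0,0,-0.008,0,0,0],
    [0,0,-0.008,0,0,0]
  ]
}}

```text
clock: 11.12
tcp_pos: [0.5055, 0.1849, 0.1867]
orientation: [-2.141, -2.299, 0.0]
contact_force: [2.5, -2.8, -7.0]
grip_width: 0.0087
gripper_force: 29.1
```

{"fn": "apply_moves", "kwargs": {
  "rows": [
    [0,0.001,-0.002,0,0,0],
    [0,0.001,-0.004,0,0,0],
    [0,0.001,-0.004,0,0,0],
    [0,0.001,-0.004,0,0,0]
  ]
}}

```text
clock: 11.62
tcp_pos: [0.5057, 0.185, 0.1878]
orientation: [-2.141, -2.299, -0.0]
contact_force: [1.1, -3.0, -4.9]
grip_width: 0.009
gripper_force: 29.2
```

{"fn": "apply_moves", "kwargs": {
  "rows": [
    [0,0,-0.004,0,0,0],
    [0,0.001,-0.008,0,0,0],
    [0,0.001,-0.008,0,0,0],
    [0,0.001,-0.008,0,0,0]
  ]
}}

```text
clock: 12.12
tcp_pos: [0.506, 0.1851, 0.1898]
orientation: [-2.14, -2.299, -0.0]
contact_force: [0.3, -2.8, -5.7]
grip_width: 0.0091
gripper_force: 29.2
```

{"fn": "apply_moves", "kwargs": {
  "rows": [
    [0,0,-0.004,0,0,0],
    [0,0.001,-0.008,0,0,0],
    [0,0.001,-0.008,0,0,0],
    [0,0.001,-0.008,0,0,0]
  ]
}}

```text
clock: 12.62
tcp_pos: [0.5061, 0.185, 0.1913]
orientation: [-2.14, -2.299, 0.001]
contact_force: [2.1, -1.1, -12.9]
grip_width: 0.0088
gripper_force: 29.0
```

Fz has jumped by about 7 N, which looks like the stop. I'll hold once to confirm it.

{"fn": "apply_moves", "kwargs": {
  "rows": [
    [0,0,0,0,0,0],
    [0,0,0,0,0,0]
  ]
}}

```text
clock: 12.88
tcp_pos: [0.5061, 0.185, 0.1915]
orientation: [-2.14, -2.299, 0.001]
contact_force: [2.5, -0.4, -13.1]
grip_width: 0.0092
gripper_force: 29.0
```

```bash
python3 - <<'E'
from h import *
o=r.get_obs();p0=o["tcp_pos"];R0=R.from_rotvec(o["orientation"]).as_matrix();print(o["contact_force"],o["joints"].round(2))
ps=np.radians(4.0)
# radius vector hinge->bar in cabinet axes (paddle lifted 30.2mm)
ph=.53
v=np.array([-.0195-.058*np.cos(ph-.35),.125]); v=np.array([v[0]*np.cos(ps)-v[1]*np.sin(ps),v[0]*np.sin(ps)+v[1]*np.cos(ps)])
h=p0[:2]-v; print("hinge",h)
for a in [2,4,8,15,25,35,45,55,65,75,85,90]:
    t=np.radians(a);c,s=np.cos(t),np.sin(t);q=h+np.array([[c,-s],[s,c]])@v
    print(a,cmd([*q,p0[2]],R.from_rotvec([0,0,t]).as_matrix()@R0,p0,R0),q.round(3))
E
```

```text
[  2.53865686  -0.40604624 -13.12193448] [-0.86  0.32  0.48  1.95 -0.18  0.92 -0.21]
hinge [0.59121744 0.06562791]
2 [-0.011  -0.0173  0.     -0.     -0.     -0.0222] [0.502 0.182]
4 [-0.0225 -0.0342  0.     -0.     -0.     -0.0444] [0.498 0.179]
8 [-0.0474 -0.0667  0.     -0.     -0.     -0.0889] [0.49  0.172]
15 [-9.610e-02 -1.191e-01  1.000e-04 -0.000e+00 -1.000e-04 -1.667e-01] [0.478 0.159]
25 [-1.760e-01 -1.829e-01  1.000e-04 -0.000e+00 -1.000e-04 -2.778e-01] [0.464 0.138]
35 [-2.657e-01 -2.319e-01  1.000e-04 -0.000e+00 -1.000e-04 -3.889e-01] [0.453 0.115]
45 [-3.625e-01 -2.645e-01  1.000e-04 -1.000e-04 -2.000e-04 -5.000e-01] [0.447 0.09 ]
55 [-4.636e-01 -2.798e-01  1.000e-04 -1.000e-04 -2.000e-04 -6.111e-01] [0.445 0.064]
65 [-5.658e-01 -2.773e-01  2.000e-04 -1.000e-04 -3.000e-04 -7.222e-01] [0.447 0.039]
75 [-6.660e-01 -2.571e-01  2.000e-04 -1.000e-04 -3.000e-04 -8.333e-01] [0.454 0.014]
85 [-7.611e-01 -2.199e-01  2.000e-04 -1.000e-04 -3.000e-04 -9.444e-01] [ 0.465 -0.009]
90 [-8.059e-01 -1.951e-01  2.000e-04 -1.000e-04 -4.000e-04 -1.000e+00] [ 0.472 -0.019]
```

At the stop. I'll ease the door out 2° and check the pull.

{"fn": "apply_moves", "kwargs": {
  "rows": [
    [-0.0025,-0.004,0,0,0,-0.005],
    [-0.006,-0.009,0,0,0,-0.011],
    [-0.0085,-0.013,0,0,0,-0.017],
    [-0.011,-0.0173,0,0,0,-0.022]
  ]
}}

```text
clock: 13.38
tcp_pos: [0.5022, 0.1821, 0.1918]
orientation: [2.1, 2.337, 0.001]
contact_force: [1.8, -0.1, -11.8]
grip_width: 0.0087
gripper_force: 29.0
```

{"fn": "apply_moves", "kwargs": {
  "rows": [
    [-0.0025,-0.004,0,0,0,-0.005],
    [-0.006,-0.009,0,0,0,-0.011],
    [-0.0085,-0.013,0,0,0,-0.017],
    [-0.011,-0.0173,0,0,0,-0.022]
  ]
}}

```text
clock: 13.88
tcp_pos: [0.4981, 0.1788, 0.1917]
orientation: [-2.059, -2.373, -0.0]
contact_force: [3.0, 1.2, -10.5]
grip_width: 0.0091
gripper_force: 29.1
```

{"fn": "apply_moves", "kwargs": {
  "rows": [
    [-0.005,-0.008,0,0,0,-0.011],
    [-0.011,-0.0173,0,0,0,-0.022],
    [-0.0165,-0.026,0,0,0,-0.033],
    [-0.0225,-0.034,0,0,0,-0.044]
  ]
}}

```text
clock: 14.38
tcp_pos: [0.4903, 0.172, 0.1917]
orientation: [-1.975, -2.443, -0.0]
contact_force: [1.9, 1.7, -10.6]
grip_width: 0.0088
gripper_force: 29.0
```

The door is past its play (21 mm at the bar) with only light pull, so it is clear of the pawl. Swinging on.

{"fn": "apply_moves", "kwargs": {
  "rows": [
    [-0.0225,-0.0342,0,0,0,-0.0444],
    [-0.0474,-0.0667,0,0,0,-0.0889],
    [-0.0961,-0.1191,0,0,0,-0.1667],
    [-0.1347,-0.1525,0,0,0,-0.2222],
    [-0.176,-0.183,0,0,0,-0.2778]
  ]
}}

```text
clock: 15.0
tcp_pos: [0.4544, 0.1189, 0.1922]
orientation: [-1.396, -2.814, -0.0]
contact_force: [0.0, -0.2, -4.9]
grip_width: 0.0089
gripper_force: 29.5
```

```bash
python3 - <<'E'
from h import *
o=r.get_obs();p0=o["tcp_pos"];R0=R.from_rotvec(o["orientation"]).as_matrix();print(o["joints"].round(2))
print("heading",np.degrees(np.arctan2(R0[1,0],R0[0,0])), "r",np.linalg.norm(p0[:2]-[.5912,.0656]),.1465)
E
```

```text
[-0.75  0.19  0.41  2.09 -0.1   0.88  0.36]
heading 127.21041167277673 r 0.14684872198651416 0.1465
```

{"fn": "apply_moves", "kwargs": {
  "rows": [
    [-0.0225,-0.0342,0,0,0,-0.0444],
    [-0.0474,-0.0667,0,0,0,-0.0889],
    [-0.0961,-0.1191,0,0,0,-0.1667],
    [-0.1347,-0.1525,0,0,0,-0.2222],
    [-0.176,-0.183,0,0,0,-0.2778]
  ]
}}

```text
clock: 15.62
tcp_pos: [0.4444, 0.056, 0.1922]
orientation: [-0.755, -3.049, -0.0]
contact_force: [0.2, -0.6, -6.7]
grip_width: 0.0085
gripper_force: 29.5
```

{"fn": "apply_moves", "kwargs": {
  "rows": [
    [-0.0225,-0.0342,0,0,0,-0.0444],
    [-0.0474,-0.0667,0,0,0,-0.0889],
    [-0.0961,-0.1191,0,0,0,-0.1667],
    [-0.1347,-0.1525,0,0,0,-0.2222],
    [-0.176,-0.183,0,0,0,-0.2778]
  ]
}}

```text
clock: 16.25
tcp_pos: [0.462, -0.0052, 0.1922]
orientation: [-0.077, -3.14, -0.0]
contact_force: [0.1, 0.8, -6.0]
grip_width: 0.0089
gripper_force: 29.5
```

```bash
python3 - <<'E'
from h import *
o=r.get_obs();p0=o["tcp_pos"];R0=R.from_rotvec(o["orientation"]).as_matrix();print(o["joints"].round(2))
print("heading",np.degrees(np.arctan2(R0[1,0],R0[0,0])), "r",np.linalg.norm(p0[:2]-[.5912,.0656]),.1465)
E
```

```text
[-0.46  0.17  0.38  2.11 -0.08  0.87  1.49]
heading 177.1859082600931 r 0.14731541601306816 0.1465
```

{"fn": "apply_moves", "kwargs": {
  "rows": [
    [-0.0225,-0.0342,0,0,0,-0.0444],
    [-0.0474,-0.0667,0,0,0,-0.0889],
    [-0.0474,-0.0667,0,0,0,-0.0889]
  ]
}}

```text
clock: 16.62
tcp_pos: [0.4732, -0.0226, 0.1921]
orientation: [0.135, -3.139, 0.001]
contact_force: [-1.5, -1.8, -5.5]
grip_width: 0.0084
gripper_force: 29.6
```

{"fn": "apply_moves", "kwargs": {
  "rows": [
    [0,-0.0036,0.041,0,0,0],
    [0,-0.001,0.076,0,0,0],
    [0,0.0035,0.098,0,0,0],
    [0,0.009,0.116,0,0,0],
    [0,0.009,0.116,0,0,0]
  ]
}}

```text
clock: 17.25
tcp_pos: [0.4726, -0.0192, 0.1621]
orientation: [0.138, -3.137, 0.0]
contact_force: [-3.7, -2.8, -2.1]
grip_width: 0.0086
gripper_force: 31.2
```

{"fn": "apply_moves", "kwargs": {
  "rows": [
    [0,0,0,0,0,0],
    [0,0,0,0,0,0],
    [0,0,0,0,0,0],
    [0,0,0,0,0,0]
  ],
  "claw": 0.6
}}

```text
clock: 17.75
tcp_pos: [0.4734, -0.0192, 0.1629]
orientation: [-0.138, 3.138, 0.0]
contact_force: [-0.5, -0.7, 0.1]
grip_width: 0.0514
gripper_force: 0.0
```

```bash
python3 - <<'E'
from h import *
o=r.get_obs();print(o["joints"].round(2),o["contact_force"])
save(r.grab_frame("wrist"),"w4.png")
E
```

```text
[-0.41  0.24  0.37  2.11 -0.12  0.81  1.69] [-0.51685733 -0.68683342  0.08925423]
```

View pics/w4.png

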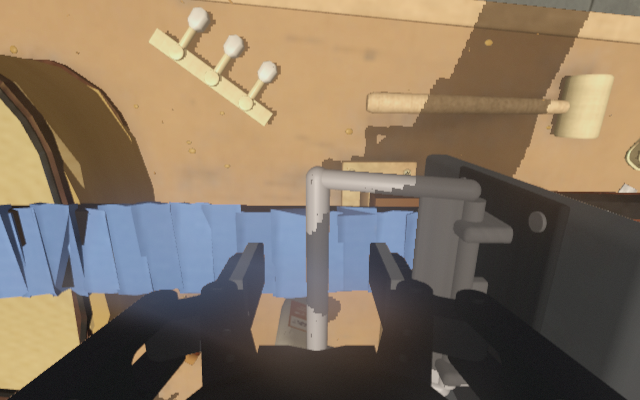

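The bar hangs free at column 317 between the open fingers. I'll go straight up.

{"fn": "apply_moves", "kwargs": {
  "rows": [
    [0,0,-0.08,0,0,0],
    [0,0,-0.2,0,0,0],
    [0,0,-0.35,0,0,0],
    [0,0,-0.5,0,0,0],
    [0,0,-0.5,0,0,0]
  ]
}}

```text
clock: 18.42
tcp_pos: [0.4749, -0.0193, 0.2905]
orientation: [-0.137, 3.133, 0.002]
contact_force: [0.1, 0.7, -0.2]
grip_width: 0.0509
gripper_force: 0.0
```

{"fn": "apply_moves", "kwargs": {
  "rows": [
    [0,0,0,0,0,0],
    [0,0,0,0,0,0],
    [0,0,0,0,0,0]
  ]
}}

```text
clock: 18.8
tcp_pos: [0.4726, -0.0194, 0.2868]
orientation: [0.138, -3.137, 0.001]
contact_force: [0.1, 0.2, -0.7]
grip_width: 0.0512
gripper_force: 0.0
```

```bash
python3 - <<'E'
from h import *
o=r.get_obs();print(o["tcp_pos"],o["contact_force"])
cv2.imwrite("pics/end.png",np.vstack([r.grab_frame("wrist")["pixels"][:,:,::-1][::1],r.grab_frame("side")["pixels"][100:300,:,::-1]]))
E
```

```text
[ 0.47255935 -0.01941362  0.28677242] [ 0.07133586  0.16581799 -0.65045407]
```

View pics/end.png

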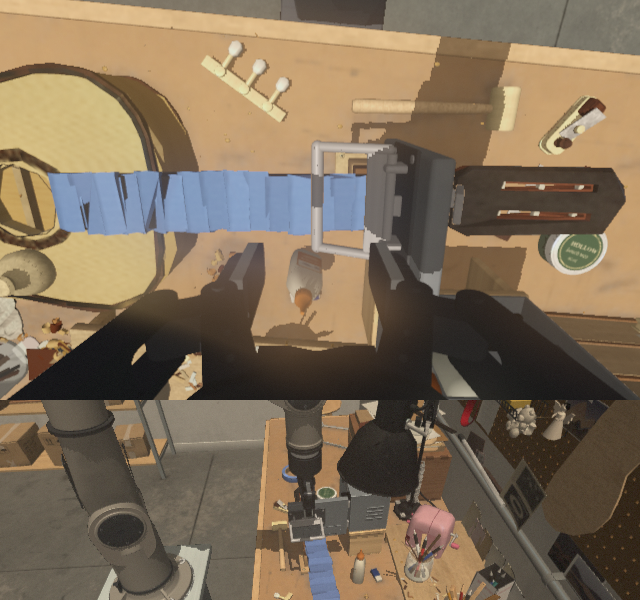

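The door stands open about 90°, with the paddle dropped at column 317, rows 145–250. The gripper is clear above it, and the loose things look undisturbed. Handing in.

```bash
python3 -c "
from bench import r
print(r.hand_in())"
```

```text
the job is handed in; nothing more can be done
None
```

I lifted the paddle until I felt its stop, swung the cabinet door open to about 90°, lowered the paddle and let go; the loose things look undisturbed, and I handed the job in (no verdict came back).

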